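# Clamp a busbar link in the bench gauge with the ratchet

### The job

Draw the aluminium bar link out of its covered rack by the narrow tongue that sticks out and lay it flat on the bench; let go, take it again by its broad part and lay it level across the gauge's anvil and outer rest, its tongue under the spindle, and let go. Then turn the knurled ratchet knob on top of the gauge clockwise, regripping as needed, until the spindle bears on the tongue and the ratchet has clearly slipped, and leave it clamped like that. Do not overtighten the gauge, as turning the drum under the knob would, and do not disturb the other things on the bench.

Things in the scene. Friction and masses are not known exactly. Their poses are not given: they have to be found in the camera images.
- bar_mid (a point): Centre (half-way up) of the loose aluminium bar link, 170 mm long, 10 mm thick, about 0.12 kg. x runs along it from tongue to broad end, z up. Tongue 20 mm wide, 60 mm long (x -85 to -25 mm); broad part 30 mm wide, 110 mm long (x -25 to +85), two dark holes near its end. Starts in the rack's middle bay, tongue sticking out of the front.
- bar_tongue (a point): The spot of the bar to be clamped: mid-width, half-way up, 20 mm in from the tongue's tip (65 mm from bar_mid towards the tip). Axes as bar_mid.
- bar: The same bar link; origin under its middle, 5 mm below bar_mid.
- rack_mouth (a point): Fixed covered rack, 99 deep, 150 wide, 70 mm high: middle of its open front, on the bay floor, 40 mm above the bench. x points into the bays (away from the robot). The middle bay is 36 wide, 26 high, 95 mm deep; the bar comes out straight along -x. Stock in the outer bays is fixed. Rack and gauge may swap sides.
- anvil (a point): Fixed bench gauge: centre of the top of its round anvil (24 mm diameter), 50 mm above the bench, on the vertical spindle axis. x points towards the gauge's column (54 to 90 mm along +x), -x out of the open throat, roughly to the robot. The gauge's arm is 84 to 112 mm above the bench, 28 mm wide, from 20 mm along -x back to the column.
- outer_rest (a point): Middle of the top of the gauge's outer rest, a steel block level with the anvil, 130 mm from the spindle axis along the anvil's -x; 20 mm long, 50 mm wide across. Between anvil and rest there is only the base plate, 12 mm high, 70 mm wide, which ends 150 mm from the axis. A bar laid right has its middle 65 mm from the axis.
- spindle_tip (a point): Centre of the flat lower face of the spindle (14 mm diameter), straight above the anvil, 17 to 21 mm above it at the start (the bar is 10 mm thick). It goes down as the screw is turned clockwise, 4 mm per radian.
- spindle: The spindle with the drum and the knob that it carries; origin at the spindle tip.
- ratchet_grip (a point): On the vertical axis of the knurled steel ratchet knob, where to grip it: 15 mm below its top, 28 mm above the drum. Knob 32 mm diameter, 43 mm tall; the drum below is 44 mm diameter, 34 mm tall. Both sink 4 mm per radian. The knob turns drum and spindle until the spindle is stopped, then slips on the drum at a light torque (0.08 N m).
- ratchet (a joint): Slip of the ratchet knob on the drum (rad): 0 while it carries the drum along, growing as the knob slips clockwise seen from above. A clear slip is over a quarter radian; more does no harm. Turning the drum itself does not slip and overtightens.
- thimble (a joint): Angle of the drum (rad), growing clockwise seen from above; it stops growing when the spindle is stopped, and stays where it is left.
- contactor: Bystander: black and grey contactor block, 75 x 55 x 84 mm, origin under its middle.
- capacitor: Bystander: grey capacitor can standing upright, 50 mm diameter, 99 mm tall, origin under its middle.
- meter: Bystander: white plastic energy meter, 90 x 70 x 60 mm, origin under its middle.
Mind the look-alikes: they are no part of the job. Of the things like the bar, leave any that is green or red; of the rest the larger one is meant.

How it is judged:
On the way, in this order (a step that is already met when the one before it is completed fails the run):
1. the bar has been drawn out of the rack and lies flat on the bench, let go (height (world z) of bar_mid below 0.009 m and angle between bar_mid's own z axis and vertical below 0.06 rad and contact force between the fingers and bar below 0.2 N and linear speed of bar below 0.02 m/s), for 0.2 s.
2. the bar lies level across the anvil and the outer rest, tongue under the spindle, let go (x of bar_tongue in the frame of anvil between -0.013 and 0.015 m and y of bar_tongue in the frame of anvil between -0.008 and 0.008 m and z of bar_tongue in the frame of anvil between 0.002 and 0.008 m and angle between the x axis of bar_mid and the x axis of anvil, either way round below 0.15 rad and angle between bar_mid's own z axis and vertical below 0.06 rad and contact force between the fingers and bar below 0.2 N), for 0.2 s.
3. the spindle bears on the tongue and the ratchet has slipped by a quarter radian (contact force between spindle and bar above 3 N and value of joint ratchet above 0.25 rad), for 0.1 s.
At the end, for the whole second after the job is handed in: Bar at rest and let go, level (0.06 rad) on anvil and outer rest, along the gauge within 0.15 rad, clamping spot within 13 mm lengthwise and 8 mm sideways of the spindle axis; spindle pressing on it with over 3 N; ratchet slipped by over 0.25 rad (all of step 2 and all of step 3 and linear speed of bar below 0.01 m/s and velocity of joint thimble below 0.1 rad/s); the robot touches nothing.
It fails at once if the spindle is overtightened: more than 60 N on the bar (contact force between spindle and bar above 60 N).
It fails at once if a bystander is moved by more than 30 mm (distance of any of contactor, capacitor, meter from where it was at the start of the episode above 0.03 m).
It also fails if it takes over 72 s, if anything falls off the work surface, if the arm or the gripper's body presses on something with over 40 N, if the wrist force passes 120 N, or if a joint passes its speed limit or range.

### The arm

A 7-joint arm with a two-finger parallel gripper is mounted at the origin on the work surface. World frame = base frame: x ahead of the robot, y to its left, z up, the work surface at z = 0. Lengths are in m, angles in rad, forces in N, time in s.
With the tool pointing down it reaches from about 0.4 to 0.85 m from the base axis. Payload 4.5 kg.
Tool frame: the origin (TCP) lies between the finger pads; the fingertips stand 11 mm ahead of it and the grasp point (between the pads) lies 8 mm behind it (r.nose_length is the distance from the TCP to the fingertips, in m); z points along the fingers, y is the line along which they close (so a half turn about z gives the same grasp; the last joint's range is limited). The gripper opens to 88 mm and grips with 3 to 60 N. Pads are 18 mm wide; open, the fingers measure 123 mm over their backs; the gripper's body (75 mm by 187 mm) begins 45 mm behind the grasp point.
Start: joints at [-1.212, 0.689, -0.195, 1.565, 0.157, 0.902, -0.215], TCP at [0.199, 0.592, 0.25] pointing down, gripper open.
Joint ranges: [-3.01, 3.01], [-0.46, 2.08], [-1.47, 1.51], [0.13, 2.56], [-1, 4.14], [0.04, 2.09], [-2.66, 2.66]. Speed limits (rad/s): [2.57, 2.57, 3.14, 3.14, 3.14, 3.14, 3.14].

### API

Orientations are given as a unit quaternion [x, y, z, w].
In Python, from plant import get_state, snapshot, camera_model, r gives the robot as it stands.
- The arm moves only by the shell command python3 -m inch 'ROWS' [FORCE]. ROWS is text: rows parted by semicolons, each of 7 numbers parted by spaces: the opening, from -1 (shut) to 1 (fully open), then the shift along the tool's x, y, z in m, then the turn, a rotation vector about the tool's x, y, z in rad. A call has 1 to 20 rows; each row shifts and turns the commanded pose from where the row before left it, along the tool's axes as they then stand; what a row does not reach is not made up. A row lasts 1/12 s, in which the tool goes at most 41.7 mm and 7.16 degrees, less where a joint would pass 70% of its speed; a pose out of reach is approached as far as the arm can. A call is refused whole if a number of a shift passes 0.0417 or a number of a turn 0.125, either way. A call with a gripper value outside its range is refused whole. The fingers move at their own pace and stop on an object; FORCE is the grip in N (left out, the last holds). Time passes only in rows, so rows that do not move let the fingers close. It gives the time, the measured TCP pose, the force, the opening and the grip force at its end, in the units of the state.
- get_state(): the state, without advancing time (a new reading comes with each control period).
- snapshot(name): name is "scene" or "top" or "wrist"; returns (picture, depth): 384x512x3 uint8, red, green, blue; 384x512 float32, m along the optical axis (not along the pixel's ray), 0 where there is no reading.
- camera_model(name): a dict with "intrinsics" (3x3 intrinsics, pixels), "view" (4x4, takes a point from world to camera coordinates). Camera axes: x right, y down, z forward; pixel columns grow to the right and rows downward; lengths in m; the calibration is good to about 2 mm. A picture is of the moment at which its call begins: read the wrist's pose just before it. camera_model takes no time and is no camera call; for the wrist camera it gives the pose at the moment of the call.
- r.finish_job(): hands the job in; it is judged then, once.
The state is a dict: "clock": time; "q": joint angles; "qd": joint speeds; "joint_torque": joint torques, N m; "tool_pos": TCP position; "eef_rot": TCP orientation; "contact_force": force on the tool from outside, world axes, zero at the start; "moment": the same for the moment, N m; "opening": opening from 0.0 (shut) to 1.0 (fully open); "finger_force": force on a finger pad.
Only numpy, scipy, OpenCV 4.12 (cv2) and the standard library are available. Lean on these libraries where they do the work, as an engineer would, in place of code of your own. Each camera call takes 0.05 s, during which the arm holds its last target. There are 200 camera calls.

## Working session

There is one attempt and no reset: what is moved stays moved. The work goes in short steps, Python scripts to look and compute and a shell command to move; the robot and the scene stay as the last step left them, time stands still between calls to the robot, and variables do not carry over. Pictures are saved under pics/ and viewed, at most 10 in all, crops included, and the job is handed in when it is done.

```bash
ls; mkdir -p pics
python3 - <<'E'
from plant import *
import cv2,numpy as np
s=get_state();print({k:np.round(v,3) for k,v in s.items()})
a,d=snapshot("top");b,e=snapshot("scene")
np.savez('pics/t0.npz',a=a,d=d,b=b,e=e)
for n in("top","scene"):
    m=camera_model(n);print(n,np.round(m["intrinsics"],1),np.round(m["view"],3))
cv2.imwrite('pics/top0.png',a[:,:,::-1]);cv2.imwrite('pics/scene0.png',b[:,:,::-1])
E
```

```text
pics
{'clock': np.float64(0.0), 'q': array([-1.212,  0.69 , -0.195,  1.566,  0.157,  0.903, -0.215]), 'qd': array([ 0.002, -0.001, -0.   ,  0.001,  0.001,  0.   , -0.   ]), 'joint_torque': array([ 1.0000e-03, -5.2757e+01, -1.2670e+00, -1.5342e+01, -5.3000e-02,
        7.0000e-03,  0.0000e+00]), 'tool_pos': array([0.199, 0.592, 0.249]), 'eef_rot': array([ 0.162,  0.987, -0.001, -0.   ]), 'contact_force': array([-1.057, -1.041, -0.297]), 'moment': array([ 0.078, -0.028, -0.056]), 'finger_force': np.float64(0.0), 'opening': np.float64(1.004)}
top [[430.6   0.  251.8]
 [  0.  430.6 186.2]
 [  0.    0.    1. ]] [[ 0.011 -1.     0.021 -0.027]
 [-0.986 -0.014 -0.165  0.57 ]
 [ 0.165 -0.019 -0.986  1.258]
 [ 0.     0.     0.     1.   ]]
scene [[363.6   0.  261.5]
 [  0.  363.6 188. ]
 [  0.    0.    1. ]] [[ 0.825  0.566 -0.01  -0.436]
 [ 0.401 -0.598 -0.694 -0.11 ]
 [-0.399  0.568 -0.72   1.398]
 [ 0.     0.     0.     1.   ]]
```

View pics/top0.png

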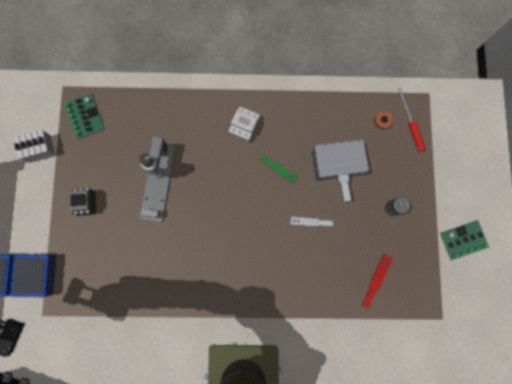

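View pics/scene0.png

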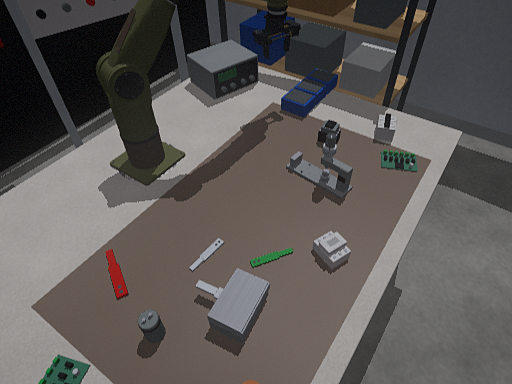

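The top view shows three bar-like things besides the rack: a loose small silver bar at (312,222), a green one at (278,168) and a red one at (377,281). The silver tongue sticking out of the rack at (346,188) fits the description: it is in the middle bay, neither green nor red, and the larger of the silver ones. The gauge is at about (155,180), with its knob at (147,160).

```bash
cat > h.py <<'E'
from plant import *
import cv2,numpy as np
from scipy.spatial.transform import Rotation as R
def cloud(n,d,m=None):
    m=m or camera_model(n);K=m["intrinsics"];T=np.linalg.inv(m["view"])
    v,u=np.mgrid[:384,:512];p=np.stack([(u-K[0][2])/K[0][0]*d,(v-K[1][2])/K[1][1]*d,d],-1)
    return p@T[:3,:3].T+T[:3,3]
def ray(n,u,v,z,m=None):
    m=m or camera_model(n);K=np.array(m["intrinsics"]);T=np.linalg.inv(m["view"])
    w=T[:3,:3]@np.linalg.solve(K,[u,v,1]);return T[:3,3]+w*(z-T[2,3])/w[2]
def rect(P):
    c,s,a=cv2.minAreaRect((P[:,:2]*1000).astype(np.float32));return np.round(c,1),np.round(s,1),round(a,1)
E
python3 - <<'E'
from h import *
f=np.load('pics/t0.npz');P=cloud("top",f['d']);Q=cloud("scene",f['e'])
def reg(P,c,r,z0,z1):
    m=(abs(P[...,0]-c[0])<r)&(abs(P[...,1]-c[1])<r)&(P[...,2]>z0)&(P[...,2]<z1);return P[m]
rk=ray("top",342,160,.07);g=ray("top",155,185,.05);print('rk',rk,'g',g)
print('bench z',np.median(P[230:250,200:280,2]), np.median(Q[280:300,160:190,2]))
for n,C in(('top',P),('scene',Q)):
    A=reg(C,rk,.12,.062,.085);print(n,'rack',len(A),rect(A),np.median(A[:,2]))
    B=reg(C,rk,.16,.035,.057);print(' tongue',len(B),B.min(0),B.max(0))
    for z0,z1 in((.006,.018),(.04,.056),(.08,.115),(.115,.15),(.15,.25)):
        A=reg(C,g,.13,z0,z1)
        if len(A)>3:print(' g',z0,z1,len(A),rect(A),np.round(A.mean(0),4),A[:,2].max())
t=f['a'][110:250,270:430];s=f['b'][250:350,170:290]
cv2.imwrite('pics/c1.png',np.hstack([cv2.resize(t[:,:,::-1],(480,420)),cv2.resize(f['a'][120:240,120:200][:,:,::-1],(280,420))]))
E
```

```text
rk [ 0.65045524 -0.29138112  0.07      ] g [0.56914119 0.27206483 0.05      ]
bench z 3.530111056437857e-05 0.0008863254800362541
top rack 1565 (array([ 657. , -288.2]), array([ 99.6, 151.5]), 7.8) 0.06941231454996366
 tongue 360 [ 0.49118333 -0.45130879  0.03504049] [ 0.69516064 -0.20741632  0.05696981]
 g 0.006 0.018 1202 (array([569.2, 272.3]), array([257.8, 259.8]), 89.8) [0.5662 0.2715 0.0111] 0.017805111890875525
 g 0.04 0.056 144 (array([584.1, 261.6]), array([ 49.9, 229.3]), 75.0) [0.5127 0.2824 0.0486] 0.05503938253567564
 g 0.08 0.115 290 (array([647. , 266.2]), array([ 34.3, 107.5]), 82.9) [0.6586 0.2615 0.1064] 0.11476365509509456
 g 0.115 0.15 29 (array([644.4, 261.7]), array([ 31.2, 106.5]), 83.7) [0.6224 0.2611 0.1353] 0.1494576866033872
 g 0.15 0.25 245 (array([612.3, 270. ]), array([37.7, 42.7]), 35.2) [0.6101 0.2673 0.1863] 0.21112748278096927
scene rack 2221 (array([ 657.8, -288.2]), array([ 99.5, 151.5]), 8.0) 0.0702178854796024
 tongue 461 [ 0.52773771 -0.45083156  0.03509496] [ 0.71676379 -0.20861157  0.0568625 ]
 g 0.006 0.018 707 (array([587.3, 266.3]), array([221.4, 255.5]), 31.9) [0.5807 0.2676 0.0119] 0.01798778507987031
 g 0.04 0.056 139 (array([586.3, 279.4]), array([ 52.1, 228. ]), 85.7) [0.5631 0.273  0.0484] 0.05578392947091815
 g 0.08 0.115 315 (array([648.7, 266.9]), array([ 34.7, 105.6]), 80.2) [0.6538 0.2588 0.1036] 0.11495675592607202
 g 0.115 0.15 74 (array([630.4, 266.9]), array([76.1, 33.3]), 2.2) [0.6213 0.2598 0.1336] 0.14965208879744185
 g 0.15 0.25 228 (array([616.9, 268.7]), array([43. , 37.5]), 55.7) [0.6174 0.2634 0.1809] 0.20905712228431705
```

View pics/c1.png

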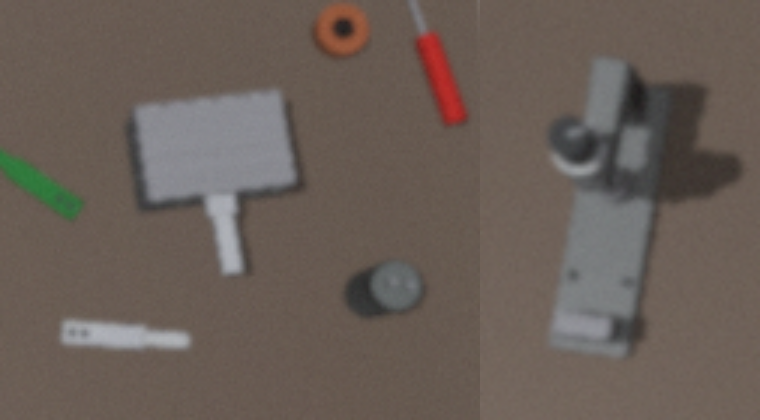

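The crop confirms it: the rack's bar, at (225,235), has a tongue and the step to its broad part showing outside the mouth. The loose silver bar at (125,335) is smaller, so it is the look-alike. The gauge's rest is at (585,325) and its column at (610,80).

Run:
```python
from h import *
f=np.load('pics/t0.npz');P=cloud("top",f['d']);Q=cloud("scene",f['e'])
for n,C,I in(('top',P,f['a']),('scene',Q,f['b'])):
    def sel(x0,x1,y0,y1,z0,z1):
        return (C[...,0]>x0)&(C[...,0]<x1)&(C[...,1]>y0)&(C[...,1]<y1)&(C[...,2]>z0)&(C[...,2]<z1)
    print(n)
    T=C[sel(.5,.6,-.36,-.26,.044,.056)];print(' tongue',len(T),rect(T))
    for k in np.arange(.52,.61,.01):
        b=T[abs(T[:,0]-k)<.005]
        if len(b):print('  %.3f %.4f w%.4f z%.4f'%(k,b[:,1].mean(),np.ptp(b[:,1]),np.median(b[:,2])),end='')
    S=C[sel(.42,.52,.22,.34,.042,.056)];print('\n rest',len(S),rect(S),S.mean(0))
    A=C[sel(.55,.73,.2,.33,.1,.116)];print(' arm',len(A),rect(A),A.mean(0))
    B=C[sel(.44,.6,.2,.33,.008,.016)];print(' base',len(B),rect(B),B.mean(0))
    Kz=C[sel(.55,.66,.2,.33,.15,.25)];zt=np.percentile(Kz[:,2],95);k=Kz[Kz[:,2]>zt-.008];print(' knobtop',zt,len(k),rect(k),k.mean(0))
    for nm,p in(('contactor',(78,201)),('cap',(401,205)),('meter',(244,123))):
        if n=='top':print(nm,C[p[1],p[0]])
```

```text
top
 tongue 168 (array([ 565.8, -303.6]), array([73.3, 28.6]), 10.5)
  0.530 -0.3057 w0.0209 z0.0493  0.540 -0.3054 w0.0190 z0.0485  0.550 -0.3044 w0.0235 z0.0496  0.560 -0.3037 w0.0188 z0.0484  0.570 -0.3012 w0.0200 z0.0493  0.580 -0.3001 w0.0188 z0.0491  0.590 -0.2977 w0.0279 z0.0498  0.600 -0.2971 w0.0291 z0.0495
 rest 118 (array([485. , 288.1]), array([50.6, 20.5]), 82.0) [0.4850173  0.28781216 0.04871093]
 arm 246 (array([648. , 267.1]), array([ 32.2, 109.3]), 82.9) [0.66277947 0.26306079 0.10994703]
 base 724 (array([531. , 273.7]), array([134.5, 107.7]), 1.1) [0.53801892 0.27953375 0.01170501]
 knobtop 0.20803756752916835 115 (array([614.9, 271.3]), array([30.8, 28.8]), 2.9) [0.61399419 0.27108063 0.20562763]
contactor [0.51322049 0.48561811 0.08346767]
cap [ 0.51376896 -0.45903511  0.08534796]
meter [0.76494942 0.00652848 0.05962612]
scene
 tongue 215 (array([ 563.9, -300. ]), array([71.9, 31.9]), 3.6)
  0.530 -0.3072 w0.0194 z0.0507  0.540 -0.3076 w0.0213 z0.0509  0.550 -0.3053 w0.0209 z0.0505  0.560 -0.3044 w0.0211 z0.0499  0.570 -0.3029 w0.0201 z0.0495  0.580 -0.3016 w0.0204 z0.0505  0.590 -0.2987 w0.0318 z0.0500  0.600 -0.2986 w0.0312 z0.0499
 rest 65 (array([485.5, 286.8]), array([52.1, 21.7]), 82.7) [0.48690299 0.2849462  0.0494647 ]
 arm 235 (array([649.8, 267.1]), array([ 33.5, 108.3]), 81.2) [0.65712919 0.26137375 0.10977425]
 base 403 (array([532.9, 281.6]), array([ 75. , 138.4]), 83.7) [0.54073863 0.27632977 0.01205513]
 knobtop 0.20754070500650887 65 (array([614.4, 270.5]), array([29.8, 28.6]), 80.8) [0.61519695 0.2687871  0.205606  ]
```

Anvil at about (0.614, 0.270), gauge yaw −7.9°. The bar's yaw is +7.9°, with the first grip point at (0.565, −0.303). I'll travel there, turning the tool to match the bar.

```bash
cat > to.py <<'E'
# delta in current tool axes to target x y z (m) and tool-y azimuth (deg)
import sys;from h import *
x,y,z,a=map(float,sys.argv[1:5]);s=get_state();M=R.from_quat(s["eef_rot"]);a=np.radians(a)
Y=np.array([np.cos(a),np.sin(a),0]);Z=np.array([0,0,-1.]);T=R.from_matrix(np.c_[np.cross(Y,Z),Y,Z])
print('shift',np.round(M.inv().apply(np.array([x,y,z])-s["tool_pos"]),4),'turn',np.round((M.inv()*T).as_rotvec(),4),'q',np.round(s["q"],2),'t',round(s["clock"],2),'F',np.round(s["contact_force"],1),'op',round(s["opening"],3),'ff',round(s["finger_force"],1))
E
R="1 -.0198 -.0228 0 0 0 0"
python3 -m inch '1 -.0198 -.0228 0 0 0 0;1 -.0198 -.0228 0 0 0 0;1 -.0198 -.0228 0 0 0 0;1 -.0198 -.0228 0 0 0 0;1 -.0198 -.0228 0 0 0 0;1 -.0198 -.0228 0 0 0 0;1 -.0198 -.0228 0 0 0 0;1 -.0198 -.0228 0 0 0 0;1 -.0198 -.0228 0 0 0 0;1 -.0198 -.0228 0 0 0 0;1 -.0198 -.0228 0 0 0 0;1 -.0198 -.0228 0 0 0 0;1 -.0198 -.0228 0 0 0 0;1 -.0198 -.0228 0 0 0 0;1 -.0198 -.0228 0 0 0 0;1 -.0198 -.0228 0 0 0 0'
python3 to.py .565 -.303 .25 -82.1
```

```text
clock: 1.43
tool_pos: [0.3834, 0.144, 0.2496]
eef_rot: [0.162, 0.987, -0.0, -0.0]
contact_force: [0.7, 0.0, 0.2]
opening: 1.003
finger_force: 0.0
shift [-0.3146 -0.3658 -0.0004] turn [-4.0000e-04  2.0000e-04  2.6791e+00] q [-0.29  0.43 -0.26  2.17  0.2   0.56  0.54] t 1.43 F [0.7 0.  0.2] op 1.003 ff 0.0
```

```bash
python3 -m inch '1 -.0198 -.023 0 0 0 0;1 -.0198 -.023 0 0 0 0;1 -.0198 -.023 0 0 0 0;1 -.0198 -.023 0 0 0 0;1 -.0198 -.023 0 0 0 0;1 -.0198 -.023 0 0 0 0;1 -.0198 -.023 0 0 0 0;1 -.0198 -.023 0 0 0 0;1 -.0198 -.023 0 0 0 0;1 -.0198 -.023 0 0 0 0;1 -.0198 -.023 0 0 0 0;1 -.0198 -.023 0 0 0 0;1 -.0198 -.023 0 0 0 0;1 -.0198 -.023 0 0 0 0;1 -.0198 -.023 0 0 0 0;1 -.0198 -.023 0 0 0 0' | head -2
python3 -m inch '1 0 0 0 0 0 .12;1 0 0 0 0 0 .12;1 0 0 0 0 0 .12;1 0 0 0 0 0 .12;1 0 0 0 0 0 .12;1 0 0 0 0 0 .12;1 0 0 0 0 0 .12;1 0 0 0 0 0 .12;1 0 0 0 0 0 .12;1 0 0 0 0 0 .12;1 0 0 0 0 0 .12;1 0 0 0 0 0 .12;1 0 0 0 0 0 .12;1 0 0 0 0 0 .12;1 0 0 0 0 0 .12;1 0 0 0 0 0 .12;1 0 0 0 0 0 .12;1 0 0 0 0 0 .12;1 0 0 0 0 0 .12;1 0 0 0 0 0 .12' |head -3
python3 to.py .565 -.303 .11 -82.1
```

```text
clock: 2.77
tool_pos: [0.566, -0.3058, 0.2492]
clock: 4.43
tool_pos: [0.5658, -0.304, 0.2492]
eef_rot: [0.979, 0.204, -0.0, -0.0]
shift [-0.0003 -0.0011  0.1392] turn [-0.001   0.0006  0.2732] q [ 0.21  0.74  0.4   1.53 -0.33  0.94 -0.44] t 4.43 F [ 0.8 -0.4 -0.7] op 0.996 ff 0.0
```

```bash
python3 -m inch '1 0 0 .025 0 0 .12;1 0 0 .025 0 0 .12;1 0 -.001 .025 0 0 .033;1 0 0 .024 0 0 0;1 0 0 0 0 0 0' |head -3
python3 - <<'E'
from h import *
m=camera_model("wrist");a,d=snapshot("wrist");C=cloud("wrist",d,m)
cv2.imwrite('pics/w1.png',a[:,:,::-1])
T=C[(C[...,2]>.044)&(C[...,2]<.056)&(C[...,0]<.606)&(abs(C[...,1]+.303)<.04)]
print(len(T),T.min(0),T.max(0))
for k in np.arange(.525,.606,.005):
    b=T[abs(T[:,0]-k)<.001]
    if len(b):print('%.3f %.4f w%.4f'%(k,(b[:,1].max()+b[:,1].min())/2,np.ptp(b[:,1])),end='; ')
E
python3 to.py .565 -.303 .0525 -82.1
```

```text
clock: 4.85
tool_pos: [0.5632, -0.3006, 0.1456]
eef_rot: [0.997, 0.072, -0.004, -0.003]
3353 [ 0.5279874  -0.31685447  0.04819695] [ 0.60599475 -0.28153959  0.05267859]
0.530 -0.3061 w0.0186; 0.535 -0.3063 w0.0202; 0.540 -0.3055 w0.0199; 0.545 -0.3048 w0.0200; 0.550 -0.3041 w0.0198; 0.555 -0.3034 w0.0196; 0.560 -0.3026 w0.0195; 0.565 -0.3018 w0.0195; 0.570 -0.3011 w0.0193; 0.575 -0.3004 w0.0192; 0.580 -0.2999 w0.0198; 0.585 -0.2992 w0.0197; 0.590 -0.2980 w0.0297; 0.595 -0.2974 w0.0299; 0.600 -0.2966 w0.0295; 0.605 -0.2987 w0.0237; shift [0.001  0.0016 0.0956] turn [-0.004   0.0048  0.0064] q [ 0.21  0.88  0.41  1.62 -0.46  0.75 -0.6 ] t 4.9 F [0.3 0.1 0.7] op 0.998 ff 0.0
```

View pics/w1.png

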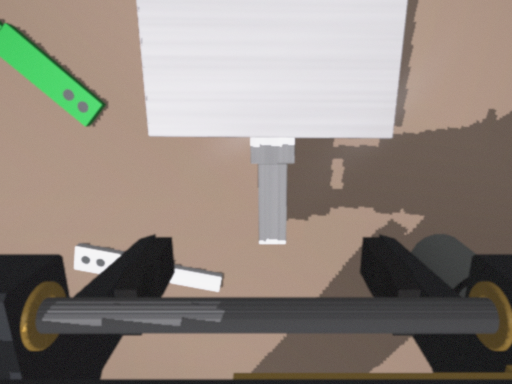

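The tongue, at (272,200) in the wrist view, runs out of the mouth between the open fingers, with the step to the broad part at about (272,160). Descending and gripping.

```bash
python3 -m inch '.2 0 0 .024 -.004 .005 .006;.2 .001 .0005 .024 0 0 0;0 0 0 .022 0 0 0;-.1 0 0 .013 0 0 0;-.3 0 0 .0105 0 0 0;-.3 0 0 0 0 0 0;-.3 0 0 0 0 0 0' | head -2
python3 to.py .565 -.302 .0525 -82.1
```

```text
clock: 5.48
tool_pos: [0.5678, -0.3044, 0.058]
shift [-0.0025 -0.0028  0.0054] turn [ 0.0046 -0.0058 -0.0001] q [ 0.24  1.    0.33  1.65 -0.52  0.58 -0.55] t 5.48 F [ 0.  -0.4  0.2] op 0.495 ff 0.0
```

```bash
python3 -m inch '-.3 -.0025 -.0028 .0054 .0046 -.0058 0;-.3 0 0 0 0 0 0;-.3 0 0 0 0 0 0' | head -2
python3 to.py .565 -.302 .0525 -82.1
```

```text
clock: 5.73
tool_pos: [0.5647, -0.3014, 0.0523]
shift [ 0.0002  0.0006 -0.0002] turn [-0.0005  0.0003  0.0001] q [ 0.24  1.    0.33  1.65 -0.53  0.57 -0.55] t 5.73 F [-0.   0.8  0.4] op 0.351 ff 0.0
```

```bash
python3 -m inch '-1 0 0 0 0 0 0;-1 0 0 0 0 0 0;-1 0 0 0 0 0 0;-1 0 0 0 0 0 0;-1 0 0 0 0 0 0;-1 0 0 0 0 0 0' 45
python3 -m inch '-1 0 0 -.001 0 0 0;-1 -.004 0 0 0 0 0;-1 -.01 0 0 0 0 0;-1 -.015 0 0 0 0 0;-1 -.015 0 0 0 0 0;-1 -.015 0 0 0 0 0;-1 -.015 0 0 0 0 0;-1 -.015 0 0 0 0 0;-1 -.012 0 0 0 0 0;-1 -.008 0 0 0 0 0;-1 0 0 0 0 0 0;-1 0 0 0 0 0 0'
python3 to.py .565 -.302 .0525 -82.1
```

```text
clock: 6.23
tool_pos: [0.5647, -0.3016, 0.052]
eef_rot: [0.998, 0.069, -0.0, -0.0]
contact_force: [-0.0, -0.4, 1.8]
opening: 0.221
finger_force: 44.9
clock: 7.23
tool_pos: [0.4565, -0.3165, 0.0528]
eef_rot: [0.998, 0.069, -0.0, -0.0]
contact_force: [0.9, 0.3, -1.2]
opening: 0.218
finger_force: 44.9
shift [0.1094 0.0005 0.0002] turn [-0.001   0.0007 -0.0005] q [ 0.39  0.93  0.23  1.92 -0.54  0.36 -0.39] t 7.23 F [ 0.9  0.3 -1.2] op 0.218 ff 44.9
```

```bash
python3 -m inch '-1 0 0 .01 0 0 0;-1 0 0 .01 0 0 0;-1 0 0 .01 0 0 0;-1 0 0 .006 0 0 0;-1 0 0 .003 0 0 0;-1 0 0 0 0 0 0;-1 0 0 0 0 0 0'
python3 - <<'E'
from h import *
m=camera_model("wrist");a,d=snapshot("wrist");C=cloud("wrist",d,m)
cv2.imwrite('pics/w2.png',a[:,:,::-1])
for x in (.50,.52,.54,.56,.58):
    b=C[(abs(C[...,0]-x)<.002)&(abs(C[...,1]+.316-(x-.4565)*.139)<.006)];print(x,len(b),np.median(b[:,2]) if len(b) else 0)
E
```

```text
clock: 7.82
tool_pos: [0.4565, -0.3164, 0.0135]
eef_rot: [0.998, 0.069, -0.001, -0.0]
contact_force: [-0.8, 0.3, -1.0]
opening: 0.218
finger_force: 44.9
0.5 280 0.01133702370273905
0.52 318 0.01102518765216741
0.54 360 0.010970775919266193
0.56 82 0.010735054749889852
0.58 0 0
```

```bash
python3 -m inch '-1 0 0 .001 0 0 0;0 0 0 0 0 0 0;0 0 0 0 0 0 0;0 0 0 0 0 0 0;0 0 0 0 0 0 0;0 0 0 0 0 0 0;0 0 0 -.02 0 0 0;0 0 0 -.03 0 0 0;0 0 0 -.03 0 0 0;0 0 0 -.03 0 0 0;0 0 0 -.02 0 0 0;0 0 0 0 0 0 0'
python3 - <<'E'
from h import *
m=camera_model("wrist");a,d=snapshot("wrist");C=cloud("wrist",d,m);t,td=snapshot("top");D=cloud("top",td)
cv2.imwrite('pics/w2.png',a[:,:,::-1])
for C in(C,D):
    M=(C[...,2]>.006)&(C[...,2]<.014)&(C[...,0]>.38)&(C[...,0]<.604)&(abs(C[...,1]+.312)<.05);T=C[M]
    print(len(T),rect(T),T[:,2].mean())
    for k in np.arange(.41,.6,.01):
        b=T[abs(T[:,0]-k)<.002]
        if len(b):print('%.3f %.4f w%.4f'%(k,(b[:,1].max()+b[:,1].min())/2,np.ptp(b[:,1])),end='; ')
E
python3 to.py .5 -.302 .0525 -82.1
```

```text
clock: 8.87
tool_pos: [0.4584, -0.3182, 0.1468]
eef_rot: [0.998, 0.069, 0.002, 0.002]
contact_force: [-0.3, -0.5, 0.7]
opening: 0.502
finger_force: 0.0
7758 (array([ 504.7, -293.3]), array([170. ,  65.4]), 1.9) 0.010239227469270456
0.420 -0.3177 w0.0155; 0.430 -0.3183 w0.0192; 0.440 -0.3173 w0.0199; 0.450 -0.3160 w0.0197; 0.460 -0.2936 w0.0619; 0.470 -0.2928 w0.0605; 0.480 -0.3118 w0.0284; 0.490 -0.3110 w0.0294; 0.500 -0.3097 w0.0292; 0.510 -0.3083 w0.0305; 0.520 -0.3070 w0.0302; 0.530 -0.3056 w0.0298; 0.540 -0.3046 w0.0304; 0.550 -0.3032 w0.0300; 0.560 -0.3019 w0.0297; 0.570 -0.3009 w0.0301; 0.580 -0.2996 w0.0297; 0.590 -0.3024 w0.0211; 177 (array([ 559.2, -317.9]), array([76.7, 76.6]), 0.4) 0.009559138987636256
0.520 -0.3000 w0.0402; 0.530 -0.3307 w0.0514; 0.540 -0.3054 w0.0252; 0.550 -0.3028 w0.0253; 0.560 -0.3030 w0.0248; 0.570 -0.3014 w0.0292; 0.580 -0.2992 w0.0282; 0.590 -0.3130 w0.0000; shift [ 0.0446 -0.0084  0.0909] turn [ 0.0001 -0.0004  0.0002] q [ 0.32  0.78  0.35  1.89 -0.48  0.55 -0.45] t 8.97 F [ 0.  -0.3 -0.1] op 0.499 ff 0.0
```

```bash
python3 to.py .5248 -.3066 .0125 -82.8; python3 -m inch '0 .03 -.0015 .02 0 0 .006;0 .035 -.001 .02 0 0 .006;0 .0027 0 .03 0 0 0;0 0 0 .03 0 0 0;0 0 0 .02 0 0 0;0 0 0 0 0 0 0;0 0 0 0 0 0 0' |head -2
python3 to.py .5248 -.3066 .0125 -82.8
```

```text
shift [ 0.0685 -0.0004  0.1309] turn [ 0.0001 -0.0004  0.0124] q [ 0.32  0.78  0.35  1.89 -0.48  0.55 -0.45] t 8.97 F [ 0.  -0.3 -0.1] op 0.499 ff 0.0
clock: 9.55
tool_pos: [0.5217, -0.3042, 0.0209]
shift [0.0029 0.0028 0.0083] turn [-0.0035  0.0043 -0.0004] q [ 0.3   1.02  0.27  1.76 -0.56  0.44 -0.48] t 9.55 F [0.1 0.5 0.1] op 0.5 ff 0.0
```

```bash
python3 -m inch '0 .0029 .0028 .0083 -.0035 .0043 0;0 0 0 0 0 0 0;0 0 0 0 0 0 0' |head -2
python3 to.py .5248 -.3066 .0125 -82.8
python3 -m inch '-1 0 0 0 0 0 0;-1 0 0 0 0 0 0;-1 0 0 0 0 0 0;-1 0 0 0 0 0 0;-1 0 0 -.005 0 0 0;-1 0 0 -.02 0 0 0;-1 0 0 -.03 0 0 0;-1 0 0 -.03 0 0 0;-1 0 0 -.03 0 0 0;-1 0 0 -.03 0 0 0;-1 0 0 0 0 0 0' 45
```

```text
clock: 9.8
tool_pos: [0.527, -0.3078, 0.0152]
shift [-0.002  -0.0015  0.0027] turn [ 0.0037 -0.0047 -0.0001] q [ 0.31  1.03  0.26  1.75 -0.56  0.43 -0.48] t 9.8 F [-0.1  0.3  0.5] op 0.499 ff 0.0
clock: 10.72
tool_pos: [0.5284, -0.3092, 0.1654]
eef_rot: [0.998, 0.063, 0.006, 0.004]
contact_force: [1.0, -1.0, -0.6]
opening: 0.333
finger_force: 45.0
```

```bash
python3 -m inch '-1 -.003 -.015 -.002 0 0 0;-1 -.003 -.026 -.002 0 0 -.06;-1 -.003 -.026 -.002 0 0 0;-1 -.003 -.026 -.002 0 0 0;-1 -.003 -.026 -.002 0 0 0;-1 -.003 -.026 -.002 0 0 0;-1 -.003 -.026 -.002 0 0 0;-1 -.003 -.026 -.002 0 0 0;-1 -.003 -.026 0 0 0 0;-1 -.003 -.026 0 0 0 0;-1 -.003 -.026 0 0 0 0;-1 -.003 -.026 0 0 0 0;-1 -.002 -.01 0 0 0 0' |head -2
python3 -m inch '-1 0 0 0 0 0 -.06;-1 0 0 0 0 0 -.12;-1 0 0 0 0 0 -.12;-1 0 0 0 0 0 -.12;-1 0 0 0 0 0 -.12;-1 0 0 0 0 0 -.12;-1 0 0 0 0 0 -.12;-1 0 0 0 0 0 -.12;-1 0 0 0 0 0 -.12;-1 0 0 0 0 0 -.12;-1 0 0 0 0 0 -.12;-1 0 0 0 0 0 -.12;-1 0 0 0 0 0 -.12;-1 0 0 0 0 0 -.12;-1 0 0 0 0 0 -.12;-1 0 0 0 0 0 -.12;-1 0 0 0 0 0 -.12;-1 0 0 0 0 0 -.12;-1 0 0 0 0 0 -.12;-1 0 0 0 0 0 -.12' |head -2
python3 to.py .5 .28 .165 82.1
```

```text
clock: 11.8
tool_pos: [0.4316, -0.0039, 0.174]
clock: 13.47
tool_pos: [0.4335, -0.0085, 0.1743]
shift [0.1111 0.2744 0.0087] turn [-0.0013  0.0048 -0.4733] q [ 0.04  0.59 -0.2   2.2   0.32  0.37  0.54] t 13.47 F [-0.2 -0.2 -0.4] op 0.323 ff 45.0
```

```bash
python3 -m inch '-1 0 0 0 0 0 -.12;-1 0 0 0 0 0 -.12;-1 0 0 0 0 0 -.12;-1 0 0 0 0 0 -.11;-1 0 0 0 0 0 0' |head -2
python3 to.py .4803 .2888 .12 82.1
```

```text
clock: 13.88
tool_pos: [0.4335, -0.0085, 0.1742]
shift [-0.0033  0.3011  0.0537] turn [-0.0019  0.004  -0.0066] q [ 0.12  0.6  -0.32  2.2   0.48  0.4   0.83] t 13.88 F [-0.  -0.8 -1.4] op 0.332 ff 45.0
```

```bash
python3 -m inch '-1 .001 .015 0 -.002 .004 -.0066;-1 .001 .025 0 0 0 0;-1 .001 .025 0 0 0 0;-1 .001 .025 0 0 0 0;-1 .001 .025 0 0 0 0;-1 .001 .025 .006 0 0 0;-1 .001 .025 .006 0 0 0;-1 .001 .025 .006 0 0 0;-1 .001 .025 .006 0 0 0;-1 .001 .025 .006 0 0 0;-1 .001 .025 .006 0 0 0;-1 .001 .025 .006 0 0 0;-1 0 .011 .006 0 0 0;-1 0 0 0 0 0 0;-1 0 0 0 0 0 0' |head -2
python3 to.py .4654 .2909 .12 82.1
python3 - <<'E'
from h import *
m=camera_model("wrist");a,d=snapshot("wrist");C=cloud("wrist",d,m)
b,e=snapshot("scene");D=cloud("scene",e);t,f=snapshot("top");F=cloud("top",f)
cv2.imwrite('pics/w3.png',np.hstack([a[:,:,::-1][:, :400],b[60:260,230:430][:,:,::-1].repeat(2,0).repeat(2,1)[:384]]))
for n,C in(('w',C),('s',D),('t',F)):
    print(n)
    for k in np.arange(.37,.6,.02):
        b=C[(abs(C[...,0]-k)<.004)&(C[...,1]>.24)&(C[...,1]<.33)&(C[...,2]>.088)&(C[...,2]<.135)]
        if len(b)>3:print('%.3f y%.4f w%.4f z%.4f'%(k,(b[:,1].max()+b[:,1].min())/2,np.ptp(b[:,1]),np.median(b[:,2])),end='; ')
E
```

```text
clock: 15.13
tool_pos: [0.4632, 0.2907, 0.1259]
shift [-0.0022  0.0005  0.0059] turn [-0.0022 -0.0006 -0.0027] q [-0.49  0.78 -0.26  1.9   0.38  0.51  0.42] t 15.13 F [-0.6 -1.3 -1.1] op 0.334 ff 45.0
w
0.410 y0.2986 w0.0306 z0.1209; 0.430 y0.2958 w0.0310 z0.1209; 0.450 y0.2910 w0.0546 z0.1211; 0.470 y0.2903 w0.0306 z0.1210; 0.510 y0.2869 w0.0255 z0.1209; s
0.470 y0.2856 w0.0538 z0.1229; 0.490 y0.2862 w0.0294 z0.1202; 0.510 y0.2861 w0.0261 z0.1199; 0.530 y0.2799 w0.0238 z0.1206; 0.550 y0.2756 w0.0189 z0.1214; t
0.510 y0.2804 w0.0164 z0.1207; 0.530 y0.2775 w0.0190 z0.1202; 0.550 y0.2760 w0.0190 z0.1202; 0.590 y0.2650 w0.0086 z0.1045;
```

View pics/w3.png

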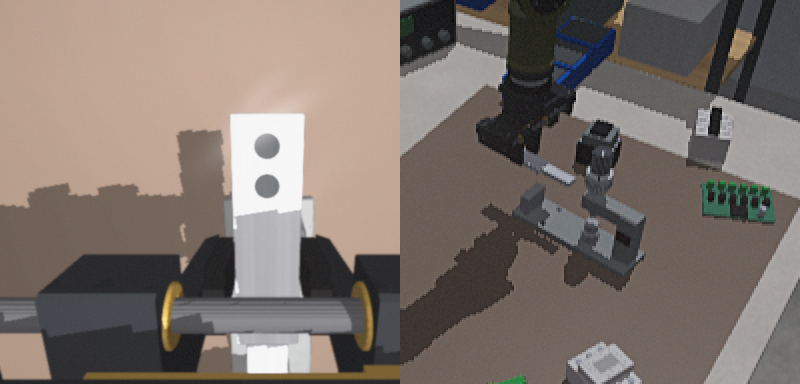

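The wrist view shows the bar's broad part, with its holes at (267,147) and (267,187), hanging over the outer rest, which peeks out at (228,215) and (308,215). The scene crop shows the bar level and short of the spindle.

```bash
python3 -m inch '-1 -.0022 .0005 .006 -.0022 0 -.0027;-1 0 0 .015 0 0 0;-1 0 0 .015 0 0 0;-1 0 0 0 0 0 0;-1 0 0 0 0 0 0;-1 0 0 0 0 0 0' |head -2
python3 - <<'E'
from h import *
s=get_state();print(s['tool_pos'])
for n in('wrist','top','scene'):
    m=camera_model(n);a,d=snapshot(n);C=cloud(n,d,m)
    q=lambda z0,z1,y=.05,x0=.35,x1=.59:C[(C[...,0]>x0)&(C[...,0]<x1)&(abs(C[...,1]-.285)<y)&(C[...,2]>z0)&(C[...,2]<z1)]
    B=q(.042,.056,x1=.51);print(n,'rest',len(B),np.round([B.min(0),B.max(0)],4),rect(B)) if len(B)>5 else 0
    A=q(.078,.1,.05)
    for k in np.arange(.37,.59,.02):
        b=A[abs(A[:,0]-k)<.004]
        if len(b)>3:print('%.3f y%.4f w%.4f z%.4f'%(k,(b[:,1].max()+b[:,1].min())/2,np.ptp(b[:,1]),np.median(b[:,2])),end='; ')
    if len(A):print('max x',A[:,0].max())
E
python3 to.py .4654 .2909 .07 82.1
```

```text
clock: 15.78
tool_pos: [0.4661, 0.2921, 0.0909]
[0.46607348 0.292143   0.09092175]
0.410 y0.3004 w0.0309 z0.0858; 0.430 y0.2975 w0.0307 z0.0859; 0.450 y0.2879 w0.0447 z0.0862; 0.470 y0.2922 w0.0306 z0.0860; 0.510 y0.2872 w0.0295 z0.0859; 0.530 y0.2903 w0.0076 z0.0857; max x 0.5271747110932701
0.510 y0.2788 w0.0090 z0.0826; 0.530 y0.2828 w0.0192 z0.0851; 0.550 y0.2798 w0.0200 z0.0857; 0.570 y0.2788 w0.0204 z0.0831; max x 0.5688342342930693
scene rest 55 [[0.4735 0.2615 0.0425]
 [0.497  0.3044 0.0542]] (array([485.1, 283.7]), array([43.2, 21. ]), 85.3)
0.470 y0.2866 w0.0470 z0.0868; 0.490 y0.2896 w0.0320 z0.0861; 0.510 y0.2834 w0.0302 z0.0847; 0.530 y0.2815 w0.0244 z0.0852; 0.550 y0.2793 w0.0210 z0.0861; 0.570 y0.2782 w0.0201 z0.0837; max x 0.5694366684289294
shift [ 0.0006 -0.0019  0.0212] turn [0.0035 0.0012 0.0011] q [-0.51  0.84 -0.23  1.91  0.41  0.43  0.4 ] t 15.93 F [-0.4  0.4 -1.5] op 0.325 ff 45.0
```

```bash
python3 -m inch '-1 0 0 .008 0 0 0;-1 0 0 .008 0 0 0;-1 0 0 .006 0 0 0;-1 0 0 0 0 0 0;-1 0 0 0 0 0 0;-1 0 0 0 0 0 0' |head -2
python3 to.py .4654 .2915 .0686 82.1
```

```text
clock: 16.43
tool_pos: [0.4656, 0.2925, 0.0683]
shift [ 0.0001 -0.001  -0.0003] turn [ 0.0022 -0.0001  0.0015] q [-0.52  0.88 -0.2   1.92  0.42  0.38  0.39] t 16.43 F [ 0.2  0.2 -1.3] op 0.33 ff 45.0
```

```bash
python3 -m inch '-1 -.004 -.001 0 .002 0 0;-1 -.006 0 0 0 0 0;-1 -.006 0 0 0 0 0;-1 -.006 0 0 0 0 0;-1 -.006 0 0 0 0 0;-1 -.006 0 0 0 0 0;-1 -.006 0 0 0 0 0;-1 -.006 0 0 0 0 0;-1 -.006 0 0 0 0 0;-1 -.006 0 0 0 0 0;-1 -.005 0 0 0 0 0;-1 -.002 0 0 0 0 0;-1 0 0 0 0 0 0;-1 0 0 0 0 0 0' 
python3 to.py .53 .2824 .0686 82.1
```

```text
clock: 17.6
tool_pos: [0.5298, 0.2827, 0.0684]
eef_rot: [0.068, 0.998, 0.0, -0.0]
contact_force: [-0.3, -0.6, -1.2]
opening: 0.327
finger_force: 45.0
shift [-0.0003 -0.0002 -0.0002] turn [ 0.0003 -0.0003  0.0014] q [-0.42  0.92 -0.25  1.76  0.42  0.52  0.49] t 17.6 F [-0.3 -0.6 -1.2] op 0.327 ff 45.0
```

```bash
python3 -m inch '-1 0 0 .001 0 0 0;-1 0 0 .001 0 0 0;-1 0 0 .001 0 0 0;-1 0 0 0 0 0 0;-1 0 0 0 0 0 0'
python3 - <<'E'
from h import *
for n in('top','scene','wrist'):
    m=camera_model(n);a,d=snapshot(n);C=cloud(n,d,m)
    for k in np.arange(.45,.6,.02):
        b=C[(abs(C[...,0]-k)<.004)&(abs(C[...,1]-.285+(k-.51)*.139)<.012)&(C[...,2]>.035)&(C[...,2]<.08)]
        if len(b)>3:print('%.2f z%.4f'%(k,np.median(b[:,2])),end='; ')
    print(n)
E
```

```text
clock: 18.02
tool_pos: [0.5298, 0.2827, 0.0654]
eef_rot: [0.068, 0.998, 0.0, 0.0]
contact_force: [0.4, 0.1, -0.9]
opening: 0.329
finger_force: 45.0
0.59 z0.0610; top
0.53 z0.0613; 0.55 z0.0603; 0.57 z0.0604; 0.59 z0.0598; scene
0.47 z0.0604; 0.49 z0.0604; 0.51 z0.0604; 0.53 z0.0605; 0.55 z0.0605; 0.57 z0.0605; 0.59 z0.0605; wrist
```

```bash
python3 -m inch '-1 0 0 .0005 0 0 0;-1 0 0 0 0 0 0;0 0 0 0 0 0 0;0 0 0 0 0 0 0;0 0 0 0 0 0 0;0 0 0 0 0 0 0;.1 0 0 0 0 0 0;.1 0 0 0 0 0 0'
python3 - <<'E'
from h import *
b,e=snapshot("scene");cv2.imwrite('pics/s4.png',b[100:240,250:390][:,:,::-1].repeat(4,0).repeat(4,1))
for n in('wrist','scene'):
    m=camera_model(n);a,d=snapshot(n);C=cloud(n,d,m)
    for k in np.arange(.45,.63,.01):
        b=C[(abs(C[...,0]-k)<.002)&(abs(C[...,1]-.285+(k-.51)*.139)<.025)&(C[...,2]>.057)&(C[...,2]<.064)]
        if len(b)>3:print('%.2f y%.4f w%.4f z%.4f'%(k,(b[:,1].max()+b[:,1].min())/2,np.ptp(b[:,1]),np.median(b[:,2])),end='; ')
    print(n)
E
```

```text
clock: 18.83
tool_pos: [0.53, 0.2826, 0.0649]
eef_rot: [0.068, 0.998, 0.0, 0.0]
contact_force: [0.3, 0.4, 0.0]
opening: 0.551
finger_force: 0.0
0.47 y0.2914 w0.0304 z0.0602; 0.48 y0.2899 w0.0302 z0.0604; 0.49 y0.2884 w0.0303 z0.0603; 0.50 y0.2872 w0.0304 z0.0603; 0.51 y0.2858 w0.0301 z0.0603; 0.52 y0.2796 w0.0395 z0.0603; 0.53 y0.2782 w0.0399 z0.0603; 0.54 y0.2817 w0.0299 z0.0603; 0.55 y0.2934 w0.0043 z0.0599; 0.57 y0.2776 w0.0301 z0.0603; 0.58 y0.2762 w0.0200 z0.0602; 0.59 y0.2753 w0.0194 z0.0601; wrist
0.53 y0.2835 w0.0295 z0.0592; 0.54 y0.2852 w0.0378 z0.0596; 0.55 y0.2752 w0.0179 z0.0585; 0.56 y0.2763 w0.0284 z0.0609; 0.57 y0.2767 w0.0245 z0.0607; 0.58 y0.2753 w0.0169 z0.0605; 0.59 y0.2725 w0.0197 z0.0614; 0.60 y0.2721 w0.0191 z0.0585; 0.62 y0.2693 w0.0220 z0.0596; scene
```

View pics/s4.png

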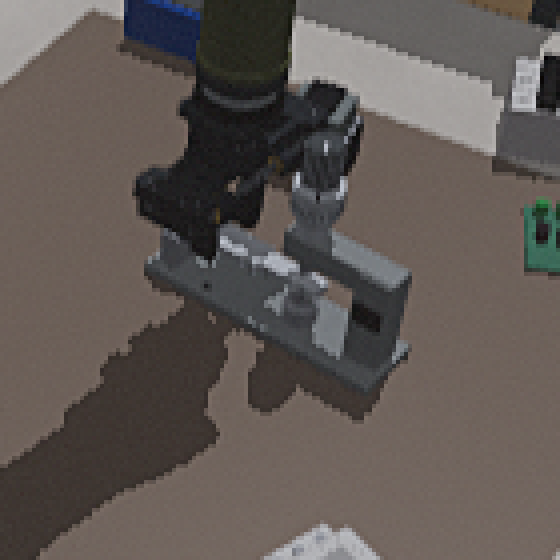

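The bar lies level on the anvil and rest with its tongue under the spindle (spot at about 0.6157, 0.271 against the axis at 0.614, 0.270). The crop shows it released, with the tongue entering the throat at (300,270). Next I rise and go over the knob, winding the tool counter-clockwise first.

```bash
python3 -m inch '.1 0 0 -.01 0 0 0;.1 0 0 -.02 0 0 0;.1 .01 0 -.03 0 0 0;.3 .01 0 -.03 0 0 0;.3 .01 0 -.03 0 0 0;.3 0 0 -.03 0 0 0;.3 0 0 -.03 0 0 0;.3 0 0 0 0 0 -.1;.3 0 0 0 0 0 -.12;.3 0 0 0 0 0 -.12;.3 0 0 0 0 0 -.12;.3 0 0 0 0 0 -.12;.3 0 0 0 0 0 -.12;.3 0 0 0 0 0 -.12;.3 0 0 0 0 0 -.12;.3 0 0 0 0 0 -.12;.3 0 0 0 0 0 -.12;.3 0 0 0 0 0 -.12;.3 0 0 0 0 0 -.12;.3 0 0 0 0 0 0' |head -2
python3 to.py .6145 .2705 .245 160
```

```text
clock: 20.65
tool_pos: [0.5003, 0.2863, 0.2454]
shift [-0.0169 -0.1141  0.0005] turn [-0.0002  0.0005  0.0645] q [-0.17  0.72 -0.77  1.7   0.59  0.96  1.69] t 20.65 F [-1.3 -0.6  0.3] op 0.65 ff 0.0
```

```bash
python3 -m inch '.3 -.0025 -.015 0 0 0 0;.3 -.003 -.02 0 0 0 0;.3 -.003 -.02 0 0 0 -.1;.3 0 -.02 0 0 0 -.1;.3 0 -.02 0 0 0 -.1;.3 0 -.01 0 0 0 0;.3 0 0 0 0 0 0;.3 0 0 0 0 0 0' |head -2
python3 - <<'E'
from h import *
for n in('top','scene','wrist'):
    m=camera_model(n);a,d=snapshot(n);C=cloud(n,d,m)
    k=C[(np.hypot(C[...,0]-.6145,C[...,1]-.2705)<.03)&(C[...,2]>.2)&(C[...,2]<.212)];
    if len(k)>9:print(n,len(k),rect(k),k.mean(0))
E
python3 to.py .6145 .2705 .1845 178
```

```text
clock: 21.32
tool_pos: [0.6046, 0.2739, 0.245]
scene 59 (array([614.3, 270.7]), array([30.3, 27.1]), 65.0) [0.61513346 0.26933151 0.20598932]
wrist 2609 (array([614.2, 273. ]), array([32.8, 32.4]), 32.8) [0.61397855 0.27153631 0.20642778]
shift [ 0.0041 -0.0107  0.0609] turn [0.     0.0002 0.0483] q [-0.1   0.86 -0.83  1.42  0.66  1.15  2.13] t 21.47 F [-0.6  0.2 -0.8] op 0.65 ff 0.0
```

```bash
python3 -m inch '.3 .0025 -.0105 0 0 0 0;.3 0 0 .02 0 0 0;.3 0 0 .02 0 0 0;.1 0 0 .015 0 0 0;0 0 0 .006 0 0 0;0 0 0 0 0 0 0;0 0 0 0 0 0 0' |head -2
python3 to.py .6144 .272 .184 180
```

```text
clock: 22.05
tool_pos: [0.6152, 0.2721, 0.1847]
shift [0.0001 0.0008 0.0007] turn [-0.0005  0.0009  0.0131] q [-0.1   0.93 -0.79  1.45  0.71  1.06  2.1 ] t 22.05 F [-0.1 -0.   0.5] op 0.498 ff 0.0
```

```bash
python3 -m inch '-1 0 0 0 0 0 0;-1 0 0 0 0 0 0;-1 0 0 0 0 0 0;-1 0 0 0 0 0 0;-1 0 0 0 0 0 0;-1 0 0 0 0 0 0' 15
python3 -m inch '-1 0 0 .0002 0 0 .06;-1 0 0 .0005 0 0 .12;-1 0 0 .0005 0 0 .12;-1 0 0 .0005 0 0 .12;-1 0 0 .0005 0 0 .12;-1 0 0 .0005 0 0 .12;-1 0 0 .0005 0 0 .12;-1 0 0 .0005 0 0 .12;-1 0 0 .0002 0 0 .06;-1 0 0 0 0 0 0'
python3 - <<'E'
from h import *
print(get_state()['moment'],get_state()['q'].round(2))
for n in('wrist','scene'):
    m=camera_model(n);a,d=snapshot(n);C=cloud(n,d,m)
    k=C[(np.hypot(C[...,0]-.6145,C[...,1]-.2705)<.012)&(C[...,2]>.19)&(C[...,2]<.212)];print(n,len(k),np.median(k[:,2]) if len(k) else 0)
E
```

```text
clock: 22.55
tool_pos: [0.6158, 0.2722, 0.1851]
eef_rot: [0.712, -0.703, -0.0, -0.001]
contact_force: [-1.0, 0.2, 5.6]
opening: 0.355
finger_force: 15.0
clock: 23.38
tool_pos: [0.6159, 0.2722, 0.1813]
eef_rot: [-0.305, 0.952, 0.0, 0.001]
contact_force: [-1.3, 0.8, 6.4]
opening: 0.354
finger_force: 15.0
[ 0.09482363  0.1851377  -0.0568922 ] [-0.21  0.88 -0.56  1.46  0.52  0.95  1.28]
wrist 1853 0.20306214438075598
scene 0 0
```

```bash
python3 -m inch '-1 0 0 .0002 0 0 .06;-1 0 0 .0005 0 0 .12;-1 0 0 .0005 0 0 .12;-1 0 0 .0005 0 0 .12;-1 0 0 .0005 0 0 .12;-1 0 0 .0005 0 0 .12;-1 0 0 .0005 0 0 .12;-1 0 0 0 0 0 0'
python3 - <<'E'
from h import *
print(get_state()['moment'],get_state()['q'].round(2))
m=camera_model('wrist');a,d=snapshot('wrist');C=cloud('wrist',d,m)
k=C[(np.hypot(C[...,0]-.6145,C[...,1]-.2705)<.012)&(C[...,2]>.19)&(C[...,2]<.212)];print(len(k),np.median(k[:,2]))
E
python3 to.py .6145 .272 .18 0
```

```text
clock: 24.15
tool_pos: [0.6159, 0.2721, 0.1781]
eef_rot: [0.081, 0.997, 0.001, 0.001]
contact_force: [-0.8, -0.3, 6.4]
opening: 0.356
finger_force: 15.0
[ 0.00231587  0.18519688 -0.09584582] [-0.31  0.85 -0.35  1.47  0.34  0.88  0.64]
1535 0.1999423366922876
shift [ 0.0013 -0.0004 -0.0019] turn [2.3000e-03 5.0000e-04 1.4133e+00] q [-0.31  0.85 -0.35  1.47  0.34  0.88  0.65] t 24.2 F [-0.5 -0.9  6.9] op 0.351 ff 15.0
```

```bash
cat > k.py <<'E'
from h import *
m=camera_model('wrist');a,d=snapshot('wrist');C=cloud('wrist',d,m)
k=C[(np.hypot(C[...,0]-.6145,C[...,1]-.2705)<.012)&(C[...,2]>.188)&(C[...,2]<.212)];s=get_state();print('top',np.median(k[:,2]),'Mz',s['moment'][2],'F',s['contact_force'],'z',s['tool_pos'][2],'q7',s['q'][6])
E
for i in 1; do python3 -m inch '-1 0 0 .0003 0 0 .08;-1 0 0 .0005 0 0 .12;-1 0 0 .0005 0 0 .12;-1 0 0 0 0 0 0' >/dev/null; python3 k.py; done
python3 -m inch '-1 0 0 .0003 0 0 .08;-1 0 0 .0005 0 0 .12;-1 0 0 .0005 0 0 .12;-1 0 0 0 0 0 0' >/dev/null; python3 k.py
```

```text
top 0.19924089179306317 Mz -0.07466004865238876 F [-2.33075743  0.10238555  9.71040075] z 0.17734236281543111 q7 0.3942583934522364
top 0.19920650062164424 Mz 0.003839812780995001 F [-4.00330317 -0.52522884 14.57188684] z 0.17720716735602265 q7 0.14408286712370177
```

```bash
python3 -m inch '-1 0 0 -.0005 0 0 0;-1 0 0 -.0003 0 0 .06;-1 0 0 0 0 0 .12;-1 0 0 0 0 0 .12;-1 0 0 0 0 0 .12;-1 0 0 0 0 0 .12;-1 0 0 0 0 0 .12;-1 0 0 0 0 0 .06;-1 0 0 0 0 0 0' 20; python3 k.py
```

```text
clock: 25.72
tool_pos: [0.6159, 0.2723, 0.1773]
eef_rot: [0.688, 0.725, 0.001, 0.0]
contact_force: [-2.1, -0.8, 11.9]
opening: 0.353
finger_force: 20.0
top 0.1992330422167431 Mz -0.0024303744430473405 F [-3.33152687 -0.70197394 12.28341492] z 0.17729997249437052 q7 -0.4078338549059928
```

```bash
python3 -m inch '0 0 0 0 0 0 0;0 0 0 0 0 0 0;.2 0 0 0 0 0 0;.3 0 0 0 0 0 0;.3 0 0 -.005 0 0 0;.3 0 0 -.02 0 0 0;.3 0 0 -.03 0 0 0;.3 0 0 -.03 0 0 0;.3 .03 0 -.01 0 0 0;.3 0 0 0 0 0 0;.3 0 0 0 0 0 0;.3 0 0 0 0 0 0'
python3 - <<'E'
from h import *
a,d=snapshot("scene");C=cloud("scene",d)
cv2.imwrite('pics/s5.png',a[100:240,250:390][:,:,::-1].repeat(4,0).repeat(4,1))
k=C[(np.hypot(C[...,0]-.6145,C[...,1]-.2705)<.012)&(C[...,2]>.19)&(C[...,2]<.212)];print(len(k),np.percentile(k[:,2],90))
for k in np.arange(.45,.63,.02):
        b=C[(abs(C[...,0]-k)<.003)&(abs(C[...,1]-.285+(k-.51)*.139)<.02)&(C[...,2]>.054)&(C[...,2]<.066)]
        if len(b)>3:print('%.2f y%.4f w%.4f z%.4f'%(k,(b[:,1].max()+b[:,1].min())/2,np.ptp(b[:,1]),np.median(b[:,2])),end='; ')
E
```

```text
clock: 26.77
tool_pos: [0.6133, 0.3011, 0.2694]
eef_rot: [0.687, 0.726, -0.001, -0.0]
contact_force: [-0.0, -0.7, -0.1]
opening: 0.646
finger_force: 0.0
32 0.20082797797326507
0.47 y0.2900 w0.0227 z0.0595; 0.49 y0.2866 w0.0339 z0.0599; 0.51 y0.2818 w0.0312 z0.0605; 0.53 y0.2839 w0.0296 z0.0605; 0.55 y0.2803 w0.0257 z0.0592; 0.57 y0.2776 w0.0299 z0.0605; 0.59 y0.2754 w0.0230 z0.0586; 0.61 y0.2661 w0.0063 z0.0606;
```

View pics/s5.png

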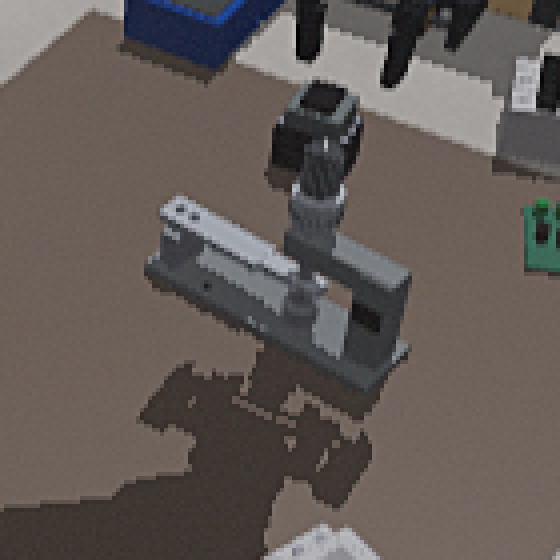

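The bar lies flat across the rest at (180,215) and the anvil at (300,285), with the spindle down on its tongue, and the gripper is clear. The knob stopped sinking after about 7 mm and was then turned over 1 rad further, so the ratchet must have slipped.

```bash
python3 -c "
from plant import *
print(r.finish_job())"
```

```text
the job is handed in; nothing more can be done
None
```

I handed the job in at about 27 s, and the hand-in gave no verdict. The bar lies level on the anvil and outer rest with the spindle down on its tongue and the gripper clear; the ratchet slip (about 1 rad) is inferred from the knob no longer sinking as I turned it on, not read directly.

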